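# Clamp the sample columns in the three-way tube saddle

## Robot

A 7-joint arm with a two-finger parallel gripper is mounted at the origin on a cart in front of the work surface, level with it; the furniture and walls round the work are solid. World frame = base frame: x ahead of the robot, y to its left, z up, the work surface at z = 0. Lengths are in m, angles in rad, forces in N, time in s.
With the tool pointing down it reaches from about 0.4 to 0.85 m from the base axis. Payload 10.4 kg.
Tool frame: the origin (TCP) lies between the finger pads; the fingertips stand ahead of it and the grasp point (between the pads) lies 5 mm behind it (manip.tip_extent is the z of the fingertips in the tool frame, in m); z points along the fingers, y is the line along which they close (so a half turn about z gives the same grasp; the last joint's range is limited). The gripper opens to 85 mm and grips with 20 to 120 N. Pads are 22 mm wide; open, the fingers measure 114 mm over their backs; the gripper's body (76 mm by 85 mm) begins 54 mm behind the grasp point. The pads swing forward as they close: fully open they stand 13 mm farther back than shut.
Start: joints at [-1.154, 0.332, -0.065, 1.46, 0.022, 1.35, -0.088], TCP at [0.266, 0.566, 0.245] pointing down, gripper open.
Joint ranges: [-2.6, 2.6], [-0.5, 2.12], [-1.47, 1.34], [0.16, 2.42], [-1.27, 4.41], [0.06, 2.06], [-2.6, 2.6]. Speed limits (rad/s): [2.22, 2.22, 2.79, 2.79, 3.14, 3.14, 3.14].

## Interface

Orientations are given as a unit quaternion [x, y, z, w].
In Python, from workcell import status, viewer, manip gives the robot as it stands.
- The arm moves only by the tool play_rows, never from a script. Its argument "plan" is one flat list of numbers, 7 for each row, row after row: the turn, a rotation vector about the tool's x, y, z in degrees, then the shift along the tool's x, y, z in m, then the opening, from 0 (shut) to 1 (fully open). In form: [ax, ay, az, dx, dy, dz, grip, ax, ay, az, dx, dy, dz, grip, ...]. A call has 1 to 20 rows; each row is the pose to reach, as a shift and turn from the pose commanded when the call began, along the tool's axes at that moment; what a row does not reach only later rows make up. A row lasts 1/8 s, in which the tool goes at most 62.5 mm and 10.7 degrees, less where a joint would pass 70% of its speed; a pose out of reach is approached as far as the arm can. A call with a gripper value outside its range is refused whole. The fingers move at their own pace and stop on an object; "squeeze" is the grip in N (left out, the last holds). Time passes only in rows, so rows that repeat a pose let the fingers close. It gives the time, the measured TCP pose, the force, the opening and the grip force at its end, in the units of the state.
- status.get_obs(): the state, without advancing time (a new reading comes with each control period).
- viewer.camera(name): name is "side" or "top" or "wrist"; returns the picture (384x512x3 uint8, red, green, blue); there is no depth.
- viewer.camera_model(name): a dict with "fx", "fy", "cx", "cy" (pixels), "R" (3x3) and "t" (3): a world point X has camera coordinates R X + t. Camera axes: x right, y down, z forward; pixel columns grow to the right and rows downward; lengths in m; the calibration is good to about 2 mm. A picture is of the moment at which its call begins: read the wrist's pose just before it. camera_model takes no time and is no camera call; for the wrist camera it gives the pose at the moment of the call.
- manip.hand_in(): hands the job in; it is judged then, once.
The state is a dict: "clock": time; "joint_pos": joint angles; "joint_velocities": joint speeds; "tau": joint torques, N m; "position": TCP position; "ee_rot": TCP orientation; "ft_force": force on the tool from outside, world axes, zero at the start; "torque": the same for the moment, N m; "grip_width": opening from 0.0 (shut) to 1.0 (fully open); "grasp_force": force on a finger pad.
Only numpy, scipy, OpenCV 4.12 (cv2) and the standard library are available. Lean on these libraries where they do the work, as an engineer would, in place of code of your own. Each camera call takes 0.05 s, during which the arm holds its last target. There are 200 camera calls.

## Task

Get every steel sample column on the bench (two or three) clamped for the leak test: swing the saddle's hinged stirrup fully open, lay each column lengthways down in its own V notch with its square ends outside the two notched walls, then swing the stirrup fully shut over them and bring the swing bolt upright into the slot at the stirrup's tip. With it bolted, press the sprung gauge knob down until its foot rests on the columns, keep it there for about a second, and let it spring back up. Leave the small vial and the small bottle where they stand.

Things in the scene. Friction and masses are not known exactly. Their poses are not given: they have to be found in the camera images.
- saddle: fixed aluminium tube saddle; base plate 190 (x) x 216 (y) x 10 mm, origin at the centre of its underside, on the bench, z up. Notched walls 12 mm thick stand across it at x = -70 and +70 mm, each with three 90-degree V notches at y = -50, 0, +50 mm (apex 22 mm, wall top 38 mm up); open between the walls down to the plate. Any notch serves any column, one each
- notch_mid (a point): where the centre of a column lying in the middle pair of notches belongs: on the saddle's z axis, 36 mm up; frame parallel to the saddle's. Columns in the outer pairs belong 50 mm along +y or -y from here. A seated column lies along x, within 16 mm of centre lengthways (its square fittings outside the walls), top 46 mm above the bench
- stirrup (a joint): angle of the hinged half, two parallel steel rails (198 x 40 x 14 mm, 0.3 kg) over the wall at x = +70: 0 = shut, level, underside 47.5 mm above the bench; grows as its free end (-y) swings up and over to +y; 1.75 = stop, past upright. Below 1.5 it is in the way of a column in the +50 notch. Stiff hinge: stays at any angle, needs 1 to 6 N at the grip. Starts nearly shut
- stirrup_hinge (a point): point on the stirrup's hinge line, which runs along the saddle's x; at x = 70, y = 90, z = 54 mm of the saddle
- stirrup_grip (a point): centre of the grip at the stirrup's free end: a black disc, diameter 20 mm, 14 mm thick along the saddle's x, to pinch on its flat faces from above at every angle while it turns between the fingers. 154 mm along the stirrup from the hinge line and 33.5 mm off on its upper side: x = 70, y = -64, z = 87.5 mm of the saddle when shut. Rails' top 26 mm below it when shut
- swing_bolt (a joint): angle of the swing bolt (shaft 9 mm thick): 0 = upright, its shaft in the slot between the rails at the stirrup's tip; grows as it is thrown back outwards, towards the saddle's -y; 1.0 = stop. It stays where it is left. Starts thrown back
- bolt_grip (a point): centre of the swing bolt's head, a black disc of diameter 20 mm, 14 mm thick along the saddle's x (pinch its flat faces from above), 94 mm from the bolt's pivot line, which runs along the saddle's x through y = -88, z = 26 mm; at x = 70, y = -88, z = 120 mm of the saddle when upright
- gauge (a joint): travel in m of the sprung slide-foot gauge in the middle of the stirrup: 0 = up; grows as it is pressed down (straight down when the stirrup is shut). Its foot, a brass strip 112 mm long across all three notches, meets the top of seated columns at about 0.010; 0.015 = stop. The spring resists with 1 N at first, 5 N at 0.010, and lifts it again when let go
- gauge_knob (a point): middle of the top face of the gauge's black knob (diameter 26 mm); at x = 70, y = 0, z = 97 mm of the saddle with the stirrup shut and the gauge up
- column_a_mid (a point): centre of a steel sample column: round tube of diameter 20 mm with a 24 x 24 x 8 mm square fitting at each end, 190 mm over the fittings plus a 6 mm nipple each end, 0.12 kg. Its x axis runs along it (both ends alike). Starts lying on its fittings, axis 12 mm above the bench. Two or three of the three columns are present; an absent one is None from the start
- column_b_mid (a point): centre of a steel sample column: round tube of diameter 20 mm with a 24 x 24 x 8 mm square fitting at each end, 190 mm over the fittings plus a 6 mm nipple each end, 0.12 kg. Its x axis runs along it (both ends alike). Starts lying on its fittings, axis 12 mm above the bench. Two or three of the three columns are present; an absent one is None from the start
- column_c_mid (a point): centre of a steel sample column: round tube of diameter 20 mm with a 24 x 24 x 8 mm square fitting at each end, 190 mm over the fittings plus a 6 mm nipple each end, 0.12 kg. Its x axis runs along it (both ends alike). Starts lying on its fittings, axis 12 mm above the bench. Two or three of the three columns are present; an absent one is None from the start
- vial_a: small screw vial, 25 mm across, 50 mm tall, a bystander; origin at the centre of its foot
- bottle_50: small bottle with screw cap, 45 mm across, 93 mm tall, a bystander; origin at the centre of its foot

How it is judged:
On the way, in this order (a step that is already met when the one before it is completed fails the run):
1. the stirrup is swung open (value of joint stirrup above 1.45 rad), for 0.2 s.
2. every column lies in its notches (z of column_a_mid in the frame of saddle between 0.031 and 0.0395 m and x of column_a_mid in the frame of saddle between -0.016 and 0.016 m and y of column_a_mid in the frame of saddle between -0.056 and 0.056 m and angle between the x axis of each of column_a_mid, column_b_mid, column_c_mid and the x axis of saddle, either way round below 0.08 rad and z of column_b_mid in the frame of saddle between 0.031 and 0.0395 m and x of column_b_mid in the frame of saddle between -0.016 and 0.016 m and y of column_b_mid in the frame of saddle between -0.056 and 0.056 m and z of column_c_mid in the frame of saddle between 0.031 and 0.0395 m and x of column_c_mid in the frame of saddle between -0.016 and 0.016 m and y of column_c_mid in the frame of saddle between -0.056 and 0.056 m), for 0.2 s.
3. the stirrup is shut over the columns (all of step 2 and value of joint stirrup below 0.05 rad), for 0.2 s.
4. the swing bolt is upright in the slot (all of step 3 and value of joint swing_bolt below 0.12 rad), for 0.2 s.
5. the gauge foot rests on the columns, with the stirrup shut and bolted (all of step 4 and value of joint gauge between 0.008 and 0.0125 m), for 0.4 s.
At the end, for the whole second after the job is handed in: every present column lies in a pair of notches (axis 31 to 39.5 mm above the bench, centred lengthways within 16 mm, parallel to the notches within 0.08 rad), the stirrup is shut (below 0.05 rad), the bolt upright in the slot (below 0.12 rad) and the gauge up again (below 3 mm) (all of step 4 and value of joint gauge below 0.003 m); the robot touches nothing.
It fails at once if the small vial is knocked aside or over (distance of vial_a from where it was at the start of the episode above 0.03 m or angle between vial_a's own z axis and vertical above 0.5 rad).
It fails at once if the small bottle is knocked aside or over (distance of bottle_50 from where it was at the start of the episode above 0.03 m or angle between bottle_50's own z axis and vertical above 0.5 rad).
Of column_a, column_b, column_c only 2 to 3 are there at a start; the rules pass over those that are not, and their reading is None.
At some moment in a run one of column_a, column_b, column_c may be knocked a few centimetres aside while the robot is not near it.
Once in a run the grip may slacken for a moment while it holds something.
It also fails if it takes over 210 s, if anything falls off the work surface, if the arm or the gripper's body presses on something with over 40 N, if the wrist force passes 120 N, or if a joint passes its speed limit or range.

## Working session

There is one attempt and no reset: what is moved stays moved. The work goes in short steps, Python scripts to look and compute and a tool call to move; the robot and the scene stay as the last step left them, time stands still between calls to the robot, and variables do not carry over. Pictures are saved under pics/ and viewed, at most 15 in all, crops included, and the job is handed in when it is done.

Besides the shell and the picture viewer there is one more tool, called after "Request:" in YAML: its name, and indented under it one key for each argument. play_rows: Moves the arm, as the interface text tells. Its arguments: {"type":"object","properties":{"plan":{"type":"array","items":{"type":"number"}},"squeeze":{"type":"number"}},"required":["plan"]}

```bash
mkdir -p pics; ls
python3 - <<'E'
from workcell import status, viewer, manip
import cv2,numpy as np
o=status.get_obs(); print(o['clock'],o['position'],o['ee_rot'],o['grip_width'],manip.tip_extent)
for n in ['top','side']:
    im=viewer.camera(n); cv2.imwrite(f'pics/{n}0.png',cv2.resize(im[:,:,::-1],(800,600),interpolation=cv2.INTER_CUBIC))
    np.save(f'pics/{n}0.npy',im)
    m=viewer.camera_model(n); print(n,m['fx'],m['cx'],m['cy'],np.round(m['R'],3).tolist(),m['t'])
E
```

```text
pics
0.0 [0.26592833 0.56519575 0.24449828] [ 2.18115575e-01  9.75922673e-01 -7.19668234e-04 -1.21587570e-04] 1.0000459941538504 0.014
top 388.97980457611953 256.56060285116564 195.65161378878798 [[0.009, -1.0, 0.019], [-0.999, -0.01, -0.041], [0.041, -0.018, -0.999]] [-0.01441809  0.50241427  1.27724324]
side 428.89798077547465 256.4544908112372 188.22007267505418 [[-1.0, -0.027, -0.014], [-0.006, 0.621, -0.784], [0.029, -0.783, -0.621]] [0.5338145  0.08480017 1.19792023]
```

View pics/top0.png

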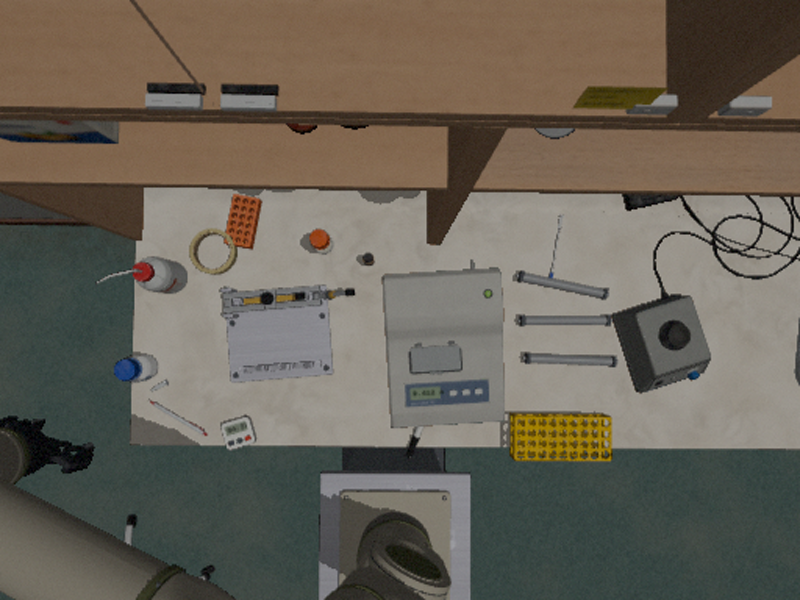

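View pics/side0.png

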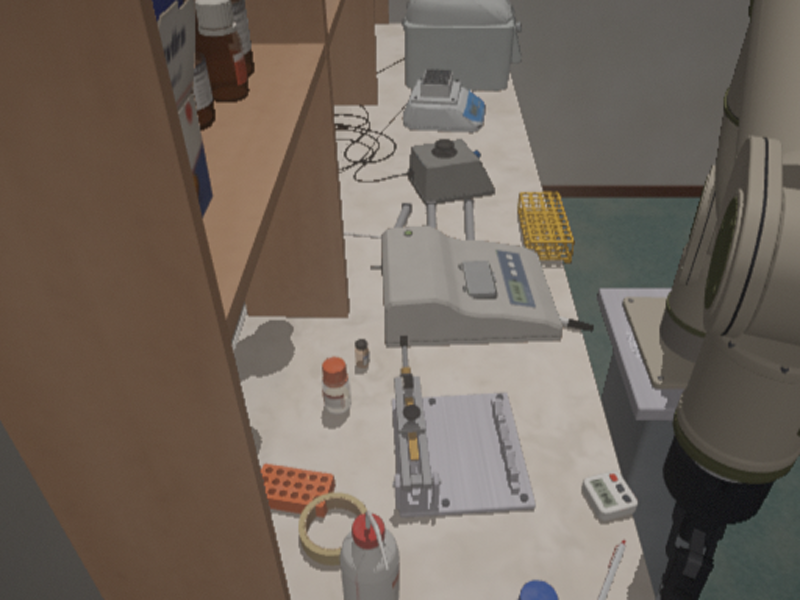

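The top view shows the saddle near (280,340), with the stirrup wall on the far side and the bolt to the right. Three columns lie near (562,285), (563,320) and (568,360), and the bottle (320,240) and vial (367,259) stand behind. The side view confirms the bolt is thrown back towards the photometer. Next I take enlarged crops.

```bash
cat > h.py <<'E'
from workcell import status, viewer, manip
import cv2,numpy as np
def world(n,u,v,z,m=None):
    m=m or viewer.camera_model(n); R=np.array(m['R']);t=np.array(m['t'])
    d=R.T@np.array([(u-m['cx'])/m['fx'],(v-m['cy'])/m['fy'],1]); c=-R.T@t
    return c+d*(z-c[2])/d[2]
def pix(n,X,m=None):
    m=m or viewer.camera_model(n); c=np.array(m['R'])@np.array(X)+m['t']
    return np.array([c[0]/c[2]*m['fx']+m['cx'],c[1]/c[2]*m['fy']+m['cy']])
def crop(im,u0,v0,u1,v1,k,f):
    cv2.imwrite(f,cv2.resize(im[v0:v1,u0:u1,::-1],None,fx=k,fy=k,interpolation=cv2.INTER_CUBIC))
E
python3 - <<'E'
from h import *
im=np.load('pics/top0.npy')
crop(im,130,140,260,240,6,'pics/t1.png')
crop(im,320,160,420,240,8,'pics/t2.png')
E
```

```text
(no output)
```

View pics/t1.png

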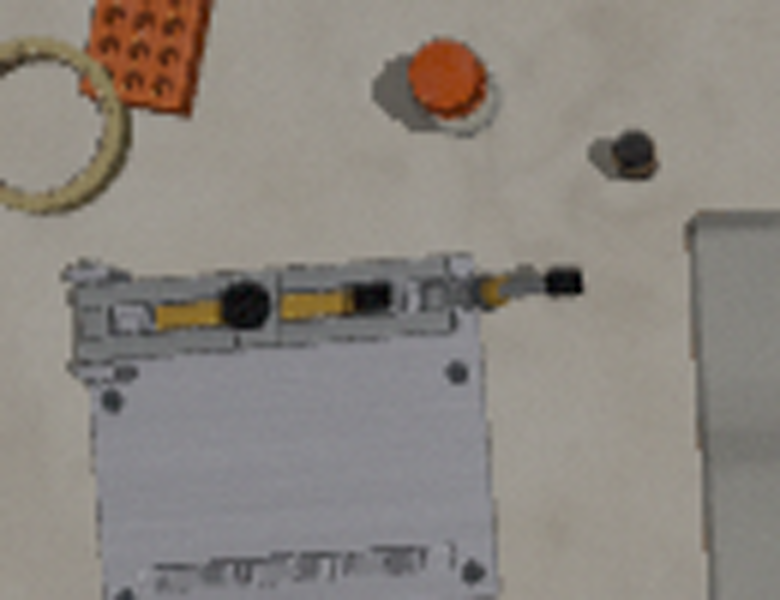

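View pics/t2.png

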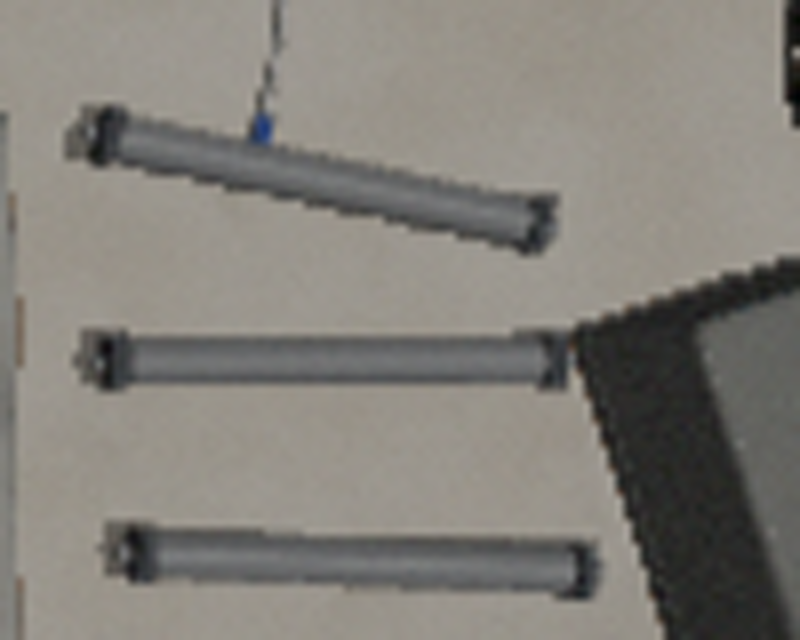

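The enlarged crops show the knob at (245,304), the stirrup grip at (372,296) and the bolt head at (565,281). The column ends are clear, and the near plate edge can be read off the first picture. Now I fit poses.

Run:
```python
from h import *
from scipy.optimize import least_squares
m=viewer.camera_model('top')
def P(p,s):
    x,y,yaw=p[:3];c,n=np.cos(yaw),np.sin(yaw)
    return [x+c*s[0]-n*s[1],y+n*s[0]+c*s[1],s[2]]
def rot(a,pt): # stirrup angle a, about hinge y90 z54; pt shut
    dy,dz=pt[1]-.09,pt[2]-.054; c,s=np.cos(a),np.sin(a)
    # free end(-y) goes up: 
    return [pt[0],.09+dy*c+dz*s,.054-dy*s+dz*c]
obs=[((170.8,190.7),[.07,0,.097],1),((192,189.3),[.07,-.064,.0935],1),((148.5,243.8),[-.095,.108,.01],0),((211.2,239.4),[-.095,-.108,.01],0)]
def f(p):
    r=[]
    for uv,s,k in obs: r+=list(pix('top',P(p,rot(p[3],s) if k else s),m)-uv)
    r+=list(pix('top',P(p,[.07,-.088-.094*np.sin(p[4]),.026+.094*np.cos(p[4])+.005]),m)-(224.2,186.8))
    return r
q=least_squares(f,[.5,.27,0,.05,1.]); print(q.x,np.round(q.fun,1))
for nm,s in [('grip',rot(q.x[3],[.07,-.064,.0875])),('gripopen',rot(1.7,[.07,-.064,.0875])),('hinge',[.07,.09,.054]),('bolt',[.07,-.088-.094*np.sin(q.x[4]),.026+.094*np.cos(q.x[4])]),('mid',[0,0,.036])]: print(nm,np.round(P(q.x,s),4))
for nm,a,b in [('far',(107,135),(543,215)),('mid',(112,360),(552,358)),('near',(140,552),(583,567))]:
    A,B=[world('top',320+e[0]/8,160+e[1]/8,.02,m) for e in (a,b)]
    d=A-B; print(nm,np.round((A+B)/2,4),'len',np.linalg.norm(d),'angle of axis deg',np.degrees(np.arctan2(d[1],d[0])))
for nm,u,v,z in [('bottle',447/6+130,78/6+140,.093),('vial',633/6+130,150/6+140,.05)]: print(nm,world('top',u,v,z,m))
# shelf edge lowest? photometer corners
for u,v in [(385,275),(500,270),(393,427),(503,418)]: print('phot',[np.round(world('top',u*.64,v*.64,z,m)[:2],3).tolist() for z in (0,.15)])
```

```text
[0.44286723 0.24816955 0.07897873 0.02880419 0.90159585] [ 0.1 -0.3 -0.1 -0.3 -1.6  0.5  1.6  0.1 -0.   0.1]
grip [0.5176 0.1909 0.0919]
gripopen [0.5014 0.3963 0.2024]
hinge [0.5055 0.3434 0.054 ]
bolt [0.5254 0.0925 0.0843]
mid [0.4429 0.2482 0.036 ]
far [ 0.5511 -0.3535  0.02  ] len 0.18379675285311184 angle of axis deg 80.20274736762757
mid [ 0.475  -0.3562  0.02  ] len 0.18243656337049796 angle of axis deg 90.78943195717028
near [ 0.3927 -0.3683  0.02  ] len 0.18328067696873968 angle of axis deg 88.53733305686995
bottle [0.63005898 0.15459944 0.093     ]
vial [0.59889009 0.05960882 0.05      ]
phot [[0.568, 0.025], [0.555, 0.023]]
phot [[0.582, -0.222], [0.566, -0.195]]
phot [[0.246, 0.004], [0.269, 0.006]]
phot [[0.266, -0.229], [0.287, -0.201]]
```

```bash
cat >> h.py <<'E'
from scipy.spatial.transform import Rotation as Ro
S=np.array([.4429,.2482]); YAW=.079
def sw(x,y,z=0):
    c,n=np.cos(YAW),np.sin(YAW); return np.array([S[0]+c*x-n*y,S[1]+n*x+c*y,z])
def ws(p):
    c,n=np.cos(YAW),np.sin(YAW); d=np.array(p[:2])-S; return np.array([c*d[0]+n*d[1],-n*d[0]+c*d[1],p[2]])
def down(yd): # tool y at world yaw yd (deg), z down
    a=np.radians(yd); y=np.array([np.cos(a),np.sin(a),0]); z=np.array([0,0,-1.]); return Ro.from_matrix(np.stack([np.cross(y,z),y,z],1))
def go(*wps):
    """wps: (xyz, yaw_deg) -> row numbers from the present pose"""
    o=status.get_obs(); p=np.array(o['position']); R=Ro.from_quat(o['ee_rot'])
    for X,yd in wps:
        r=np.degrees((R.inv()*down(yd)).as_rotvec()); d=R.inv().apply(np.array(X)-p)
        print(np.round(r,1).tolist(),np.round(d,4).tolist())
def st(full=0):
    o=status.get_obs(); R=Ro.from_quat(o['ee_rot']).as_matrix()
    print('t',round(o['clock'],2),'pos',np.round(o['position'],4),'sadd',np.round(ws(o['position']),4),'yaw',round(np.degrees(np.arctan2(R[1,1],R[0,1])),2),'tilt',round(np.degrees(np.arccos(-R[2,2])),2),'F',np.round(o['ft_force'],1),'g',round(o['grip_width'],3),round(o['grasp_force'],1))
E
python3 - <<'E'
from h import *
st(); y=np.degrees(YAW)
go((sw(.07,-.07,.26),y))
E
```

```text
t 0.1 pos [0.266  0.5652 0.2446] sadd [-0.1514  0.33    0.2446] yaw 64.8 tilt 0.08 F [-0.2  0.9 -0.3] g 0.999 0.0
[-0.1, 0.0, 60.3] [-0.3906, -0.2376, -0.0151]
```

Request:
play_rows:
  plan: [0,0,20,-0.13,-0.08,-0.015,1,0,0,40,-0.26,-0.16,-0.015,1,0,0,60.3,-0.39,-0.2376,-0.015,1,0,0,60.3,-0.39,-0.2376,-0.015,1,0,0,60.3,-0.39,-0.2376,-0.015,1,0,0,60.3,-0.39,-0.2376,-0.015,1,0,0,60.3,-0.39,-0.2376,-0.015,1,0,0,60.3,-0.39,-0.2376,-0.015,1,0,0,60.3,-0.39,-0.2376,-0.015,1,0,0,60.3,-0.39,-0.2376,-0.015,1,0,0,60.3,-0.39,-0.2376,-0.015,1,0,0,60.3,-0.39,-0.2376,-0.015,1]

```text
clock: 1.6
position: [0.5174, 0.1854, 0.2603]
ee_rot: [0.678, 0.735, 0.0, -0.0]
ft_force: [-0.3, 1.1, 0.1]
grip_width: 1.0
grasp_force: 0.0
```

Run:
```python
from h import *
st()
m=viewer.camera_model('wrist');im=viewer.camera('wrist');np.save('pics/w1.npy',im)
cv2.imwrite('pics/w1.png',cv2.resize(im[:,:,::-1],(800,600),interpolation=cv2.INTER_CUBIC))
import pickle;pickle.dump(m,open('pics/w1.pkl','wb'))
for s in [(.07,-.064,.0935),(.07,0,.097),(.07,-.088-.094*np.sin(.9),.09),(-.095,-.108,.01),(.095,-.108,.01),(-.07,0,.022),(-.07,.05,.022),(-.07,-.05,.022)]: print(s,np.round(pix('wrist',sw(*s),m)*800/512))
```

```text
t 1.6 pos [0.5174 0.1854 0.2603] sadd [ 0.0693 -0.0685  0.2603] yaw 4.59 tilt 0.01 F [-0.3  1.1  0.1] g 1.0 0.0
(0.07, -0.064, 0.0935) [394. 260.]
(0.07, 0, 0.097) [394. 156.]
(0.07, np.float64(-0.16163272950498342), 0.09) [394. 394.]
(-0.095, -0.108, 0.01) [197. 291.]
(0.095, -0.108, 0.01) [423. 291.]
(-0.07, 0, 0.022) [209. 157.]
(-0.07, 0.05, 0.022) [201.  86.]
(-0.07, -0.05, 0.022) [215. 224.]
```

View pics/w1.png

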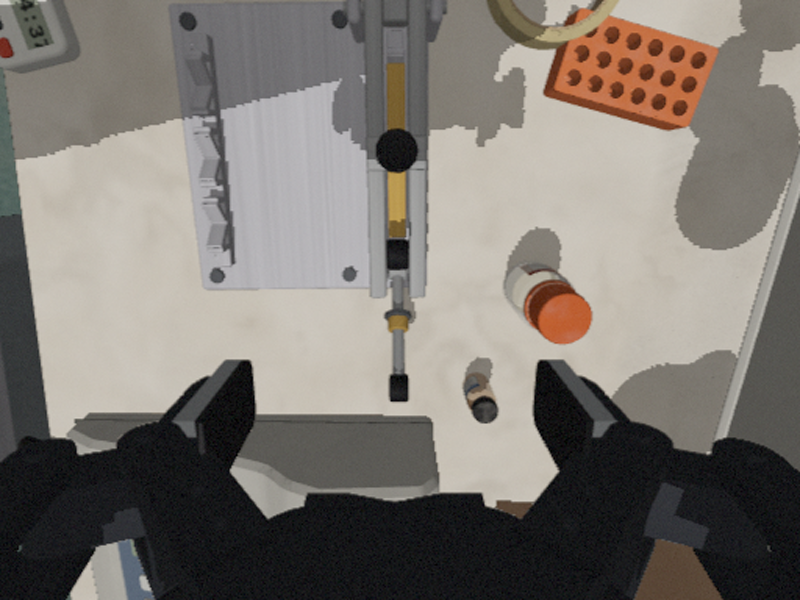

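The wrist view shows the grip at (398,254), the knob at (397,150) and the bolt head at (398,386). Each sits about 4 px right and 6 px above the prediction, so I shift the saddle estimate by about 2.5 to 3 mm and pinch. The vial at (483,405) is beside the bolt, so I'll use a narrow opening there.

```bash
sed -i 's/^S=.*/S=np.array([.4452,.2514])/' h.py
python3 - <<'E'
from h import *
st(); y=np.degrees(YAW)
go((sw(.07,-.063,.15),y),(sw(.07,-.063,.09),y))
for a in [.03,.2,.4,.6,.8,1.0,1.2,1.4,1.6,1.7]:
    c,s=np.cos(a),np.sin(a);print(a,np.round([.09-.154*c+.0335*s+.063,.092-(.054+.154*s+.0335*c)],4))
E
```

```text
Traceback (most recent call last):
  File "h.py", line 28, in st
    print('t',round(o['clock'],2),'pos',np.round(o['position'],4),'sadd',np.round(ws(o['position']),4),'yaw',round(np.degrees(np.arctan2(R[1,1],R[0,1])),2),'tilt',round(np.degrees(np.arccos(-R[2,2])),2),'F',np.round(o['ft_force'],1),'g',round(o['grip_width'],3),round(o['grasp_force'],1))
                                                                                  ~~^^^^^^^^^^^^^^^
  File "h.py", line 17, in ws
    c,n=np.cos(YAW),np.sin(YAW); d=np.array(p[:2])-S; return np.array([c*d[0]+n*d[1],-n*d[0]+c*d[1],p[2]])
               ^^^
NameError: name 'YAW' is not defined
```

```bash
sed -i 's/^S=.*/S=np.array([.4452,.2514]); YAW=.079/' h.py
python3 - <<'E'
from h import *
st(); y=np.degrees(YAW)
go((sw(.07,-.063,.15),y),(sw(.07,-.063,.09),y))
for a in [.03,.2,.4,.6,.8,1.0,1.2,1.4,1.6,1.7]:
    c,s=np.cos(a),np.sin(a);print(a,np.round([.09-.154*c+.0335*s+.063,.092-(.054+.154*s+.0335*c)],4))
E
```

```text
t 1.65 pos [0.5175 0.1852 0.2603] sadd [ 0.0669 -0.0717  0.2603] yaw 4.57 tilt 0.01 F [-0.1 -0.9 -0.5] g 1.002 0.0
[0.0, -0.0, 0.0] [0.0087, 0.0031, 0.1103]
[0.0, -0.0, 0.0] [0.0087, 0.0031, 0.1703]
0.03 [ 0.0001 -0.0001]
0.2 [ 0.0087 -0.0254]
0.4 [ 0.0242 -0.0528]
0.6 [ 0.0448 -0.0766]
0.8 [ 0.0697 -0.0958]
1.0 [ 0.098  -0.1097]
1.2 [ 0.1284 -0.1177]
1.4 [ 0.1598 -0.1195]
1.6 [ 0.191 -0.115]
1.7 [ 0.2061 -0.1104]
```

Descend, then close with a light squeeze.

Request:
play_rows:
  plan: [0,0,0,0.0087,0.003,0.06,0.6,0,0,0,0.0087,0.003,0.11,0.5,0,0,0,0.0087,0.003,0.15,0.5,0,0,0,0.0087,0.003,0.17,0.5,0,0,0,0.0087,0.003,0.17,0.5,0,0,0,0.0087,0.003,0.17,0.0,0,0,0,0.0087,0.003,0.17,0.0,0,0,0,0.0087,0.003,0.17,0.0,0,0,0,0.0087,0.003,0.17,0.0,0,0,0,0.0087,0.003,0.17,0.0]
  squeeze: 30

```text
clock: 2.9
position: [0.5191, 0.1935, 0.0908]
ee_rot: [0.679, 0.735, -0.001, -0.001]
ft_force: [-6.0, -1.4, 0.8]
grip_width: 0.154
grasp_force: 32.8
```

Run:
```python
from h import *
st()
```

```text
t 2.9 pos [0.5191 0.1935 0.0908] sadd [ 0.0691 -0.0636  0.0908] yaw 4.54 tilt 0.11 F [-6.  -1.4  0.8] g 0.154 32.8
```

Request:
play_rows:
  plan: [0,0,0,0.003,-0.001,-0.011,0,0,0,0,0.0087,-0.001,-0.0254,0,0,0,0,0.0158,-0.001,-0.0395,0,0,0,0,0.0242,-0.001,-0.0528,0,0,0,0,0.034,-0.001,-0.0652,0,0,0,0,0.0448,-0.001,-0.0766,0,0,0,0,0.0568,-0.001,-0.0868,0,0,0,0,0.0697,-0.001,-0.0958,0,0,0,0,0.0835,-0.001,-0.1034,0,0,0,0,0.098,-0.001,-0.1097,0]

```text
clock: 4.15
position: [0.5102, 0.2908, 0.2005]
ee_rot: [0.679, 0.734, -0.002, -0.0]
ft_force: [-8.1, -5.1, -4.3]
grip_width: 0.157
grasp_force: 29.2
```

Run:
```python
from h import *
st()
```

```text
t 4.15 pos [0.5102 0.2908 0.2005] sadd [0.0679 0.0342 0.2005] yaw 4.47 tilt 0.2 F [-8.1 -5.1 -4.3] g 0.157 29.2
```

Request:
play_rows:
  plan: [0,0,0,0.015,-0.001,-0.0047,0,0,0,0,0.0304,-0.0015,-0.008,0,0,0,0,0.0461,-0.0015,-0.0097,0,0,0,0,0.0618,-0.0015,-0.0098,0,0,0,0,0.0775,-0.0015,-0.0083,0,0,0,0,0.093,-0.0015,-0.0053,0,0,0,0,0.1,-0.0015,-0.0034,0,0,0,0,0.105,-0.0015,-0.0018,0,0,0,0,0.105,-0.0015,-0.0018,0,0,0,0,0.105,-0.0015,-0.0018,0,0,0,0,0.105,-0.0015,-0.0018,0.6,0,0,0,0.105,-0.0015,-0.0018,0.6,0,0,0,0.105,-0.0015,-0.0018,0.6,0,0,0,0.105,-0.0015,-0.04,0.6,0,0,0,0.105,-0.0015,-0.09,0.6,0,0,0,0.105,-0.0015,-0.09,1]

```text
clock: 6.15
position: [0.5033, 0.3964, 0.2948]
ee_rot: [0.679, 0.734, 0.004, 0.0]
ft_force: [0.3, -0.1, -1.3]
grip_width: 0.79
grasp_force: 0.0
```

Run:
```python
from h import *
st()
# near column: TCP over midpoint
c=(.3927,-.3683); go(((.42,.0,.3),0),((.475,-.36,.25),0))
im=viewer.camera('side');cv2.imwrite('pics/s1.png',cv2.resize(im[:,:,::-1],(640,480)))
```

```text
t 6.15 pos [0.5033 0.3964 0.2948] sadd [0.0694 0.14   0.2948] yaw 4.47 tilt 0.45 F [ 0.3 -0.1 -1.3] g 0.79 0.0
[0.3, -0.3, 4.5] [-0.3887, -0.1139, -0.0078]
[0.3, -0.3, 4.5] [-0.7521, -0.0874, 0.0407]
```

View pics/s1.png

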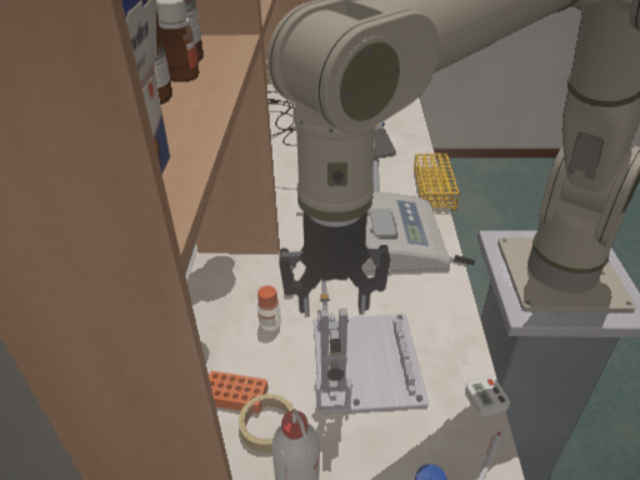

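The side view shows the stirrup swung over past upright and the hand clear of it. Next I go over the columns.

Request:
play_rows:
  plan: [0.3,-0.3,4.5,-0.05,-0.03,-0.02,1,0.3,-0.3,4.5,-0.1,-0.06,-0.02,1,0.3,-0.3,4.5,-0.15,-0.08,-0.02,1,0.3,-0.3,4.5,-0.2,-0.1,-0.02,1,0.3,-0.3,4.5,-0.25,-0.11,-0.02,1,0.3,-0.3,4.5,-0.3,-0.11,-0.02,1,0.3,-0.3,4.5,-0.35,-0.11,-0.02,1,0.3,-0.3,4.5,-0.4,-0.11,-0.02,1,0.3,-0.3,4.5,-0.45,-0.11,-0.02,1,0.3,-0.3,4.5,-0.5,-0.1,-0.02,1,0.3,-0.3,4.5,-0.55,-0.1,-0.02,1,0.3,-0.3,4.5,-0.6,-0.09,-0.02,1,0.3,-0.3,4.5,-0.65,-0.09,-0.02,1,0.3,-0.3,4.5,-0.7,-0.085,-0.01,1,0.3,-0.3,4.5,-0.75,-0.085,-0.01,1,0.3,-0.3,4.5,-0.785,-0.085,-0.01,1,0.3,-0.3,4.5,-0.785,-0.085,-0.01,1,0.3,-0.3,4.5,-0.785,-0.085,-0.01,1,0.3,-0.3,4.5,-0.785,-0.085,-0.01,1,0.3,-0.3,4.5,-0.785,-0.085,-0.01,1]

```text
clock: 8.7
position: [0.4791, -0.3926, 0.3001]
ee_rot: [0.707, 0.708, -0.003, 0.0]
ft_force: [-0.5, -0.1, -0.2]
grip_width: 0.999
grasp_force: 0.0
```

Run:
```python
from h import *
st()
m=viewer.camera_model('wrist');im=viewer.camera('wrist');np.save('pics/w2.npy',im)
cv2.imwrite('pics/w2.png',cv2.resize(im[:,:,::-1],(800,600),interpolation=cv2.INTER_CUBIC))
import pickle;pickle.dump(m,open('pics/w2.pkl','wb'))
for c in [(.5511,-.3535),(.475,-.3562),(.3927,-.3683)]: print(np.round(pix('wrist',(*c,.02),m)*800/512))
```

```text
t 8.7 pos [ 0.4791 -0.3926  0.3001] sadd [-0.0171 -0.6447  0.3001] yaw 0.09 tilt 0.37 F [-0.5 -0.1 -0.2] g 0.999 0.0
[478. 192.]
[389. 195.]
[295. 209.]
```

View pics/w2.png

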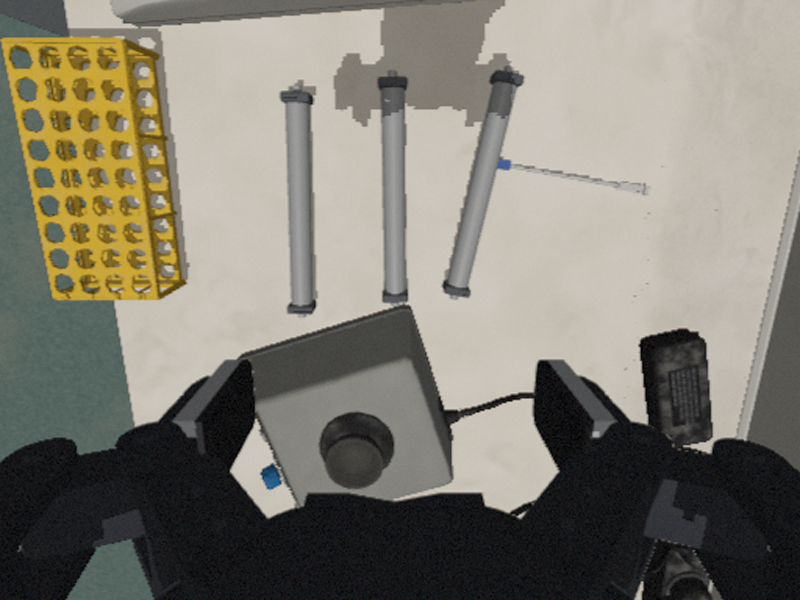

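The wrist view shows the three columns' fittings: near (297,97) to (301,308), mid (393,83) to (395,297), far (506,77) to (457,290). The stirrer and rack are clear of the hand.

```bash
cat >> h.py <<'E'
def col(m,a,b,z=.022,k=.64):
    A,B=[world('wrist',e[0]*k,e[1]*k,z,m) for e in (a,b)]; d=A-B
    y=np.degrees(np.arctan2(d[1],d[0])); print(np.round((A+B)/2,4),'len',round(np.linalg.norm(d),4),'axis',round(y,2)); return (A+B)/2,y
E
python3 - <<'E'
from h import *
import pickle; m=pickle.load(open('pics/w2.pkl','rb'))
c,y=col(m,(297,97),(301,308)); col(m,(393,83),(395,297)); col(m,(506,77),(457,290))
go(((c[0],c[1],.1),y-90),((c[0],c[1],.015),y-90))
E
```

```text
[ 0.3971 -0.3678  0.022 ] len 0.1797 axis 88.07
[ 0.4789 -0.3572  0.022 ] len 0.1795 axis 90.63
[ 0.5522 -0.3516  0.022 ] len 0.1803 axis 79.58
[-0.2, 0.3, 2.0] [0.0261, -0.081, 0.2004]
[-0.2, 0.3, 2.0] [0.0265, -0.0806, 0.2854]
```

Request:
play_rows:
  plan: [-0.2,0.3,2,0.0265,-0.04,0.05,0.7,-0.2,0.3,2,0.0265,-0.081,0.1,0.6,-0.2,0.3,2,0.0265,-0.081,0.15,0.6,-0.2,0.3,2,0.0265,-0.081,0.2,0.6,-0.2,0.3,2,0.0265,-0.081,0.24,0.6,-0.2,0.3,2,0.0265,-0.081,0.27,0.6,-0.2,0.3,2,0.0265,-0.081,0.285,0.6,-0.2,0.3,2,0.0265,-0.081,0.285,0.6,-0.2,0.3,2,0.0265,-0.081,0.285,0,-0.2,0.3,2,0.0265,-0.081,0.285,0,-0.2,0.3,2,0.0265,-0.081,0.285,0,-0.2,0.3,2,0.0265,-0.081,0.285,0,-0.2,0.3,2,0.0265,-0.081,0.285,0,-0.2,0.3,2,0.0265,-0.081,0.285,0]
  squeeze: 60

```text
clock: 10.5
position: [0.3968, -0.3691, 0.0166]
ee_rot: [0.719, 0.695, -0.0, 0.0]
ft_force: [-1.1, 1.0, 7.9]
grip_width: 0.207
grasp_force: 58.4
```

Run:
```python
from h import *
st(); y=np.degrees(YAW)+90
go(((.44,-.33,.26),-2),((.44,0,.27),45),(sw(0,.05,.26),y),(sw(0,.05,.08),y),(sw(0,.05,.042),y))
```

```text
t 10.5 pos [ 0.3968 -0.3691  0.0166] sadd [-0.0972 -0.6148  0.0166] yaw -1.99 tilt 0.04 F [-1.1  1.   7.9] g 0.207 58.4
[0.0, 0.0, 0.0] [0.0404, 0.0419, -0.2434]
[0.0, 0.0, -47.0] [0.3702, 0.0305, -0.2536]
[-0.0, 0.0, -96.5] [0.6714, 0.0212, -0.2438]
[-0.0, 0.0, -96.5] [0.6715, 0.0212, -0.0638]
[-0.0, 0.0, -96.5] [0.6715, 0.0212, -0.0258]
```

Request:
play_rows:
  plan: [0,0,0,0,0,-0.015,0,0,0,0,0,0,-0.04,0,0,0,0,0,0,-0.09,0,0,0,0,0.01,0.01,-0.14,0,0,0,0,0.02,0.02,-0.19,0,0,0,0,0.03,0.03,-0.24,0,0,0,0,0.03,0.03,-0.24,0]

```text
clock: 11.38
position: [0.4293, -0.3401, 0.2592]
ee_rot: [0.719, 0.695, 0.001, 0.002]
ft_force: [-0.5, -0.2, -2.4]
grip_width: 0.209
grasp_force: 59.1
```

Run:
```python
from h import *
st()
im=viewer.camera('wrist');cv2.imwrite('pics/w3.png',im[:,:,::-1])
y=np.degrees(YAW)+90
go(((.44,-.33,.26),-2),((.44,0,.27),45),(sw(0,.05,.26),y),(sw(0,.05,.08),y),(sw(0,.05,.042),y))
```

```text
t 11.38 pos [ 0.4293 -0.3401  0.2592] sadd [-0.0625 -0.5884  0.2592] yaw -1.92 tilt 0.3 F [-0.5 -0.2 -2.4] g 0.209 59.1
[0.1, 0.0, 0.0] [0.0102, 0.0116, -0.0031]
[0.1, 0.1, -47.0] [0.34, 0.0003, -0.0133]
[0.0, 0.1, -96.5] [0.6412, -0.0088, -0.0035]
[0.0, 0.1, -96.5] [0.6413, -0.0091, 0.1765]
[0.0, 0.1, -96.5] [0.6413, -0.0091, 0.2145]
```

View pics/w3.png

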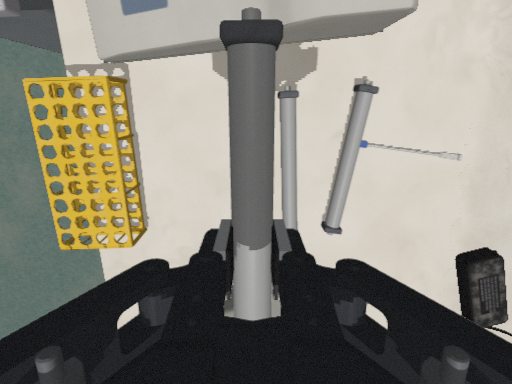

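The wrist picture shows the tube held straight between the pads, with the far fitting at (252,33). I carry it to the +50 notch.

Request:
play_rows:
  plan: [0,0,0,0.05,0.0,-0.01,0,0,0,-8,0.1,0.0,-0.012,0,0,0,-16,0.15,0.0,-0.013,0,0,0,-24,0.2,0.0,-0.013,0,0,0,-32,0.25,0,-0.013,0,0,0,-40,0.3,0,-0.013,0,0,0,-48,0.35,0,-0.013,0,0,0,-56,0.4,0,-0.013,0,0,0,-64,0.45,-0.002,-0.013,0,0,0,-72,0.5,-0.004,-0.013,0,0,0,-80,0.54,-0.006,-0.01,0,0,0,-88,0.58,-0.009,-0.004,0,0,0,-96.5,0.62,-0.009,-0.004,0,0,0,-96.5,0.6412,-0.009,-0.004,0,0,0,-96.5,0.6412,-0.009,-0.004,0,0,0,-96.5,0.6412,-0.009,-0.004,0,0,0,-96.5,0.6412,-0.009,-0.004,0,0,0,-96.5,0.6412,-0.009,-0.004,0]

```text
clock: 13.68
position: [0.4411, 0.3007, 0.2593]
ee_rot: [-0.038, 0.999, 0.0, -0.001]
ft_force: [-0.2, 0.5, -2.5]
grip_width: 0.208
grasp_force: 59.1
```

Run:
```python
from h import *
st()
m=viewer.camera_model('wrist');im=viewer.camera('wrist');cv2.imwrite('pics/w4.png',im[:,:,::-1])
for s in [(-.07,.05,.022),(-.07,0,.022),(-.07,-.05,.022),(.07,.05,.022),(.07,0,.022),(.07,-.05,.022)]: print(s,np.round(pix('wrist',sw(*s),m)))
y=np.degrees(YAW)+90
go((sw(0,.05,.26),y),(sw(0,.05,.08),y),(sw(0,.05,.042),y))
```

```text
t 13.68 pos [0.4411 0.3007 0.2593] sadd [-2.000e-04  4.950e-02  2.593e-01] yaw 94.41 tilt 0.08 F [-0.2  0.5 -2.5] g 0.208 59.1
(-0.07, 0.05, 0.022) [253. 100.]
(-0.07, 0, 0.022) [211. 100.]
(-0.07, -0.05, 0.022) [168. 100.]
(0.07, 0.05, 0.022) [253. 212.]
(0.07, 0, 0.022) [215. 212.]
(0.07, -0.05, 0.022) [176. 212.]
[0.0, -0.1, -0.1] [-0.0002, 0.0003, -0.0008]
[0.0, -0.1, -0.1] [-0.0005, 0.0003, 0.1792]
[0.0, -0.1, -0.1] [-0.0005, 0.0003, 0.2172]
```

View pics/w4.png

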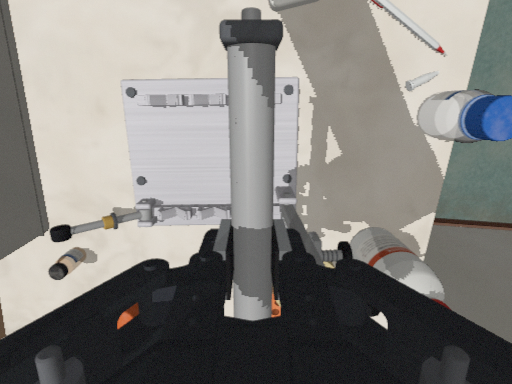

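The notched plate spans u=123 to 298 at its far edge, matching the predicted notch centres (168, 211, 253), and the bolt and vial are far left. I lower into the notch.

Request:
play_rows:
  plan: [0,0,0,0,0,0.05,0,0,0,0,0,0,0.1,0,0,0,0,0,0,0.15,0,0,0,0,0,0,0.18,0,0,0,0,0,0,0.195,0,0,0,0,0,0,0.205,0,0,0,0,0,0,0.212,0,0,0,0,0,0,0.217,0,0,0,0,0,0,0.219,0,0,0,0,0,0,0.219,0]

```text
clock: 14.98
position: [0.441, 0.3013, 0.0412]
ee_rot: [-0.039, 0.999, 0.0, -0.001]
ft_force: [-3.3, -3.1, 8.7]
grip_width: 0.21
grasp_force: 60.4
```

Run:
```python
from h import *
st()
```

```text
t 14.97 pos [0.441  0.3013 0.0412] sadd [-0.0002  0.0501  0.0412] yaw 94.48 tilt 0.07 F [-3.3 -3.1  8.7] g 0.21 60.4
```

Request:
play_rows:
  plan: [0,0,0,0,0,0,0.4,0,0,0,0,0,0,0.4,0,0,0,0,0,0,0.4,0,0,0,0,0,-0.03,0.4,0,0,0,0,0,-0.08,0.4,0,0,0,0,0,-0.13,0.4,0,0,0,0,0,-0.18,0.6,0,0,0,0,0,-0.23,1,0,0,0,0,0,-0.23,1]

```text
clock: 16.1
position: [0.4424, 0.3024, 0.2739]
ee_rot: [-0.039, 0.999, 0.002, 0.002]
ft_force: [-0.4, 0.6, -1.0]
grip_width: 0.984
grasp_force: 0.0
```

Run:
```python
from h import *
st()
im=viewer.camera('wrist');np.save('pics/w5.npy',im);crop(im,110,50,320,230,3,'pics/w5.png')
m=viewer.camera_model('wrist')
for s in [(-.095,.05,.036),(.095,.05,.036),(-.07,0,.022)]: print((pix('wrist',sw(*s),m)-(110,50))*3)
go(((.4789,-.395,.30),0))
```

```text
t 16.1 pos [0.4424 0.3024 0.2739] sadd [0.0012 0.051  0.2739] yaw 94.49 tilt 0.33 F [-0.4  0.6 -1. ] g 0.984 0.0
[425.30027525  79.91507155]
[425.67761711 539.0454431 ]
[301.82321534 148.3650722 ]
[0.1, -0.1, 94.5] [0.0174, -0.6976, -0.0302]
```

View pics/w5.png

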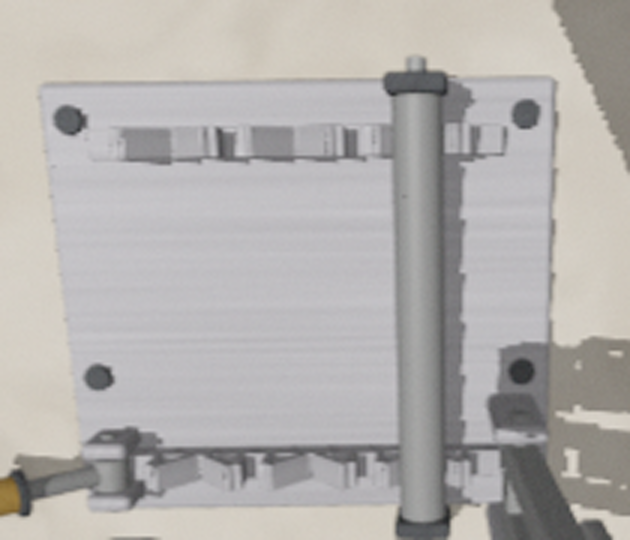

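The crop shows the column seated in the +50 pair, with its fittings at (415,83) and (422,525) outside both walls. The valleys sit about 2.5 mm to -y of my model, so I correct later placings. Back to the other columns.

Request:
play_rows:
  plan: [0,0,5,0.0,-0.04,-0.02,1,0,0,14,0.0,-0.09,-0.02,1,0,0,23,0.0,-0.14,-0.02,1,0,0,32,0.0,-0.19,-0.02,1,0,0,41,0.0,-0.24,-0.02,1,0,0,50,0.0,-0.29,-0.02,1,0,0,59,0.0,-0.34,-0.02,1,0,0,68,0.01,-0.39,-0.02,1,0,0,77,0.01,-0.44,-0.02,1,0,0,86,0.017,-0.49,-0.03,1,0,0,94.5,0.017,-0.54,-0.03,1,0,0,94.5,0.017,-0.59,-0.03,1,0,0,94.5,0.017,-0.64,-0.03,1,0,0,94.5,0.017,-0.68,-0.03,1,0,0,94.5,0.017,-0.6976,-0.03,1,0,0,94.5,0.017,-0.6976,-0.03,1,0,0,94.5,0.017,-0.6976,-0.03,1,0,0,94.5,0.017,-0.6976,-0.03,1]

```text
clock: 18.4
position: [0.4793, -0.3941, 0.3]
ee_rot: [0.707, 0.708, -0.0, -0.001]
ft_force: [0.3, -0.1, -0.1]
grip_width: 1.0
grasp_force: 0.0
```

Run:
```python
from h import *
import pickle
st()
m=viewer.camera_model('wrist');im=viewer.camera('wrist');np.save('pics/w6.npy',im);pickle.dump(m,open('pics/w6.pkl','wb'))
old=np.load('pics/w2.npy');m0=pickle.load(open('pics/w2.pkl','rb'))
# expected pixel (from earlier fit) of fittings, and dark-fitting centroids near them
for nm,c,y in [('mid',(.4789,-.3572),90.63),('far',(.5522,-.3516),79.58)]:
    for s in (1,-1):
        a=np.radians(y);X=np.array([c[0]+s*.09*np.cos(a),c[1]+s*.09*np.sin(a),.022]);u,v=pix('wrist',X,m)
        w=im[int(v)-14:int(v)+15,int(u)-14:int(u)+15].max(2)<75
        yy,xx=np.nonzero(w); print(nm,s,np.round([u,v]),len(xx),np.round([xx.mean()+int(u)-14,yy.mean()+int(v)-14],1) if len(xx) else None)
```

```text
t 18.4 pos [ 0.4793 -0.3941  0.3   ] sadd [-0.017  -0.6462  0.3   ] yaw 0.09 tilt 0.07 F [ 0.3 -0.1 -0.1] g 1.0 0.0
mid 1 [251.  53.] 137 [249.9  52.5]
mid -1 [252. 190.] 161 [252.8 198.8]
far 1 [323.  50.] 113 [320.2  49.7]
far -1 [292. 186.] 32 [288.9 183.5]
```

Both columns are still where they were, so I pick the middle one.

Run:
```python
from h import *
go(((.478,-.3572,.015),.6))
```

```text
[-0.1, -0.0, -0.5] [0.0369, -0.0009, 0.2851]
```

Request:
play_rows:
  plan: [0,0,-0.5,0.037,-0.001,0.05,0.7,0,0,-0.5,0.037,-0.001,0.1,0.6,0,0,-0.5,0.037,-0.001,0.15,0.6,0,0,-0.5,0.037,-0.001,0.2,0.6,0,0,-0.5,0.037,-0.001,0.24,0.6,0,0,-0.5,0.037,-0.001,0.27,0.6,0,0,-0.5,0.037,-0.001,0.285,0.6,0,0,-0.5,0.037,-0.001,0.285,0.6,0,0,-0.5,0.037,-0.001,0.285,0,0,0,-0.5,0.037,-0.001,0.285,0,0,0,-0.5,0.037,-0.001,0.285,0,0,0,-0.5,0.037,-0.001,0.285,0,0,0,-0.5,0.037,-0.001,0.285,0,0,0,-0.5,0.037,-0.001,0.27,0,0,0,-0.5,0.037,-0.001,0.24,0,0,0,-0.5,0.037,-0.001,0.19,0,0,0,-0.5,0.037,-0.001,0.13,0,0,0,-0.5,0.037,-0.001,0.07,0,0,0,-0.5,0.037,-0.001,0.035,0,0,0,-0.5,0.037,-0.001,0.035,0]

```text
clock: 20.95
position: [0.4781, -0.3595, 0.2688]
ee_rot: [0.704, 0.71, 0.0, 0.002]
ft_force: [-1.0, -0.1, -1.5]
grip_width: 0.21
grasp_force: 58.8
```

Run:
```python
from h import *
st()
y=np.degrees(YAW)+90
go((sw(0,-.0025,.26),y))
im=viewer.camera('wrist');np.save('pics/w7.npy',im)
```

```text
t 20.95 pos [ 0.4781 -0.3595  0.2688] sadd [-0.0154 -0.6116  0.2688] yaw 0.47 tilt 0.23 F [-1.  -0.1 -1.5] g 0.21 58.8
[0.0, 0.3, -94.1] [0.6087, -0.0278, 0.0073]
```

Request:
play_rows:
  plan: [0,0,-6,0.04,0.0,0,0,0,0,-14,0.09,0.0,0,0,0,0,-22,0.14,0.0,0,0,0,0,-30,0.19,0.0,0,0,0,0,-38,0.24,0,0,0,0,0,-46,0.29,-0.005,0,0,0,0,-54,0.34,-0.01,0,0,0,0,-62,0.39,-0.015,0,0,0,0,-70,0.44,-0.02,0,0,0,0,-78,0.49,-0.025,0,0,0,0,-86,0.53,-0.028,0,0,0,0,-94,0.57,-0.028,0,0,0,0,-94,0.595,-0.028,0.007,0,0,0,-94,0.609,-0.028,0.007,0,0,0,-94,0.609,-0.028,0.007,0,0,0,-94,0.609,-0.028,0.007,0,0,0,-94,0.609,-0.028,0.007,0,0,0,-94,0.609,-0.028,0.007,0]

```text
clock: 23.25
position: [0.4445, 0.2499, 0.2583]
ee_rot: [-0.039, 0.999, 0.0, -0.001]
ft_force: [-0.1, -0.4, -1.6]
grip_width: 0.211
grasp_force: 58.8
```

Run:
```python
from h import *
st()
y=np.degrees(YAW)+90
go((sw(0,-.0025,.0405),y))
im=viewer.camera('wrist');a=np.load('pics/w7.npy')
print(np.abs(im[20:200,225:280].astype(int)-a[20:200,225:280]).mean())
for v in (25,35,45): 
  for I in (a,im): r=np.nonzero(I[v,180:330].max(1)<70)[0]+180; print(v,r.min() if len(r) else 0,r.max() if len(r) else 0)
```

```text
t 23.25 pos [0.4445 0.2499 0.2583] sadd [-0.0008 -0.0015  0.2583] yaw 94.45 tilt 0.08 F [-0.1 -0.4 -1.6] g 0.211 58.8
[0.0, -0.1, -0.1] [-0.0011, -0.0011, 0.2178]
50.8349494949495
25 220 282
25 259 282
35 221 281
35 264 281
45 226 277
45 225 276
```

Request:
play_rows:
  plan: [0,0,0,-0.001,-0.001,0.05,0,0,0,0,-0.001,-0.001,0.1,0,0,0,0,-0.001,-0.001,0.15,0,0,0,0,-0.001,-0.001,0.18,0,0,0,0,-0.001,-0.001,0.195,0,0,0,0,-0.001,-0.001,0.205,0,0,0,0,-0.001,-0.001,0.212,0,0,0,0,-0.001,-0.001,0.217,0,0,0,0,-0.001,-0.001,0.218,0,0,0,0,-0.001,-0.001,0.218,0]

```text
clock: 24.55
position: [0.4456, 0.2504, 0.041]
ee_rot: [-0.04, 0.999, 0.001, -0.0]
ft_force: [-1.4, 0.4, 4.0]
grip_width: 0.206
grasp_force: 59.5
```

Run:
```python
from h import *
st()
```

```text
t 24.55 pos [0.4456 0.2504 0.041 ] sadd [ 0.0003 -0.001   0.041 ] yaw 94.54 tilt 0.1 F [-1.4  0.4  4. ] g 0.206 59.5
```

Request:
play_rows:
  plan: [0,0,0,0,0,0,0.38,0,0,0,0,0,0,0.38,0,0,0,0,0,0,0.38,0,0,0,0,0,-0.03,0.38,0,0,0,0,0,-0.08,0.38,0,0,0,0,0,-0.13,0.38,0,0,0,0,0,-0.18,0.6,0,0,0,0,0,-0.23,1,0,0,0,0,0,-0.23,1]

```text
clock: 25.68
position: [0.447, 0.2501, 0.2736]
ee_rot: [-0.039, 0.999, 0.002, 0.002]
ft_force: [-0.6, -0.2, -0.2]
grip_width: 0.989
grasp_force: 0.0
```

Run:
```python
from h import *
st()
im=viewer.camera('wrist');np.save('pics/w8.npy',im)
go(((.50,-.395,.30),0))
```

```text
t 25.68 pos [0.447  0.2501 0.2736] sadd [ 0.0017 -0.0014  0.2736] yaw 94.48 tilt 0.31 F [-0.6 -0.2 -0.2] g 0.989 0.0
[0.1, -0.1, 94.5] [-0.0032, -0.647, -0.0301]
```

Request:
play_rows:
  plan: [0,0,5,0.0,-0.04,-0.02,1,0,0,14,0.0,-0.09,-0.02,1,0,0,23,0.0,-0.14,-0.02,1,0,0,32,0.0,-0.19,-0.02,1,0,0,41,0.0,-0.24,-0.02,1,0,0,50,0.0,-0.29,-0.02,1,0,0,59,0.0,-0.34,-0.02,1,0,0,68,0,-0.39,-0.02,1,0,0,77,0,-0.44,-0.02,1,0,0,86,-0.003,-0.49,-0.03,1,0,0,94.5,-0.003,-0.54,-0.03,1,0,0,94.5,-0.003,-0.59,-0.03,1,0,0,94.5,-0.003,-0.63,-0.03,1,0,0,94.5,-0.003,-0.647,-0.03,1,0,0,94.5,-0.003,-0.647,-0.03,1,0,0,94.5,-0.003,-0.647,-0.03,1,0,0,94.5,-0.003,-0.647,-0.03,1]

```text
clock: 27.85
position: [0.4998, -0.3941, 0.2999]
ee_rot: [0.707, 0.708, -0.0, -0.001]
ft_force: [0.1, -0.8, -0.5]
grip_width: 1.002
grasp_force: 0.0
```

Run:
```python
from h import *
import pickle
st()
m=viewer.camera_model('wrist');im=viewer.camera('wrist');pickle.dump(m,open('pics/w9.pkl','wb'))
k=pix('wrist',(.5522,-.3516,.02),m);print(k)
w8=np.load('pics/w8.npy')
a=cv2.resize(im[10:240,190:420],(400,400));b=cv2.resize(w8[40:250,80:330],(400,400))
cv2.imwrite('pics/w9.png',np.hstack([a,b])[:,:,::-1])
```

```text
t 27.85 pos [ 0.4998 -0.3941  0.2999] sadd [ 0.0034 -0.6478  0.2999] yaw 0.09 tilt 0.08 F [ 0.1 -0.8 -0.5] g 1.002 0.0
[290.85127587 121.39392934]
```

View pics/w9.png

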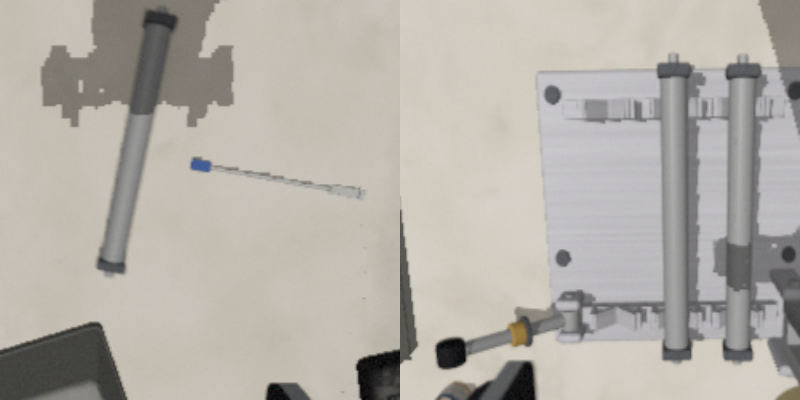

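Right half: two columns are seated with fittings outside the walls. Left half: the last column has been knocked; its fittings are now at (160,19) and (112,266) of the crop.

Run:
```python
from h import *
import pickle
m=pickle.load(open('pics/w9.pkl','rb'))
c,y=col(m,(282,20.9),(254.4,163),k=1)
go(((c[0]-.001,c[1],.015),y-90))
```

```text
[ 0.5202 -0.3193  0.022 ] len 0.1802 axis 79.37
[-0.1, -0.0, 10.7] [0.0748, 0.0199, 0.2851]
```

Request:
play_rows:
  plan: [0,0,5,0.037,0.01,0.05,0.7,0,0,10.7,0.075,0.02,0.1,0.6,0,0,10.7,0.075,0.02,0.15,0.6,0,0,10.7,0.075,0.02,0.2,0.6,0,0,10.7,0.075,0.02,0.24,0.6,0,0,10.7,0.075,0.02,0.27,0.6,0,0,10.7,0.075,0.02,0.285,0.6,0,0,10.7,0.075,0.02,0.285,0.6,0,0,10.7,0.075,0.02,0.285,0,0,0,10.7,0.075,0.02,0.285,0,0,0,10.7,0.075,0.02,0.285,0,0,0,10.7,0.075,0.02,0.285,0,0,0,10.7,0.075,0.02,0.285,0,0,0,10.7,0.075,0.02,0.27,0,0,0,10.7,0.075,0.02,0.24,0,0,0,10.7,0.075,0.02,0.19,0,0,0,10.7,0.075,0.02,0.13,0,0,0,10.7,0.075,0.02,0.07,0,0,0,10.7,0.075,0.02,0.035,0,0,0,10.7,0.075,0.02,0.035,0]

```text
clock: 30.4
position: [0.5197, -0.3214, 0.2687]
ee_rot: [0.77, 0.638, 0.001, 0.002]
ft_force: [1.0, -0.5, -2.4]
grip_width: 0.209
grasp_force: 58.9
```

Run:
```python
from h import *
st()
y=np.degrees(YAW)+90
go((sw(0,-.0515,.26),y))
im=viewer.camera('wrist');np.save('pics/w10.npy',im)
```

```text
t 30.4 pos [ 0.5197 -0.3214  0.2687] sadd [ 0.029  -0.5769  0.2687] yaw -10.73 tilt 0.23 F [ 1.  -0.5 -2.4] g 0.209 58.9
[0.1, 0.3, -105.3] [0.4993, -0.1663, 0.0073]
```

Request:
play_rows:
  plan: [0,0,-8,0.04,-0.013,0,0,0,0,-17,0.08,-0.027,0,0,0,0,-26,0.12,-0.04,0,0,0,0,-35,0.16,-0.053,0,0,0,0,-44,0.2,-0.067,0,0,0,0,-53,0.24,-0.08,0,0,0,0,-62,0.28,-0.093,0,0,0,0,-71,0.32,-0.107,0,0,0,0,-80,0.36,-0.12,0,0,0,0,-89,0.4,-0.133,0,0,0,0,-98,0.44,-0.147,0,0,0,0,-105.3,0.47,-0.157,0,0,0,0,-105.3,0.499,-0.166,0.007,0,0,0,-105.3,0.499,-0.166,0.007,0,0,0,-105.3,0.499,-0.166,0.007,0,0,0,-105.3,0.499,-0.166,0.007,0,0,0,-105.3,0.499,-0.166,0.007,0]

```text
clock: 32.58
position: [0.4489, 0.2002, 0.2581]
ee_rot: [-0.04, 0.999, 0.0, -0.001]
ft_force: [0.3, -0.4, -2.2]
grip_width: 0.21
grasp_force: 59.0
```

Run:
```python
from h import *
st()
y=np.degrees(YAW)+90
go((sw(0,-.0515,.0405),y))
```

```text
t 32.58 pos [0.4489 0.2002 0.2581] sadd [-0.0004 -0.0513  0.2581] yaw 94.54 tilt 0.09 F [ 0.3 -0.4 -2.2] g 0.21 59.0
[0.0, -0.1, 0.0] [-0.0007, -0.0003, 0.2176]
```

Request:
play_rows:
  plan: [0,0,0,-0.001,0,0.05,0,0,0,0,-0.001,0,0.1,0,0,0,0,-0.001,0,0.15,0,0,0,0,-0.001,0,0.18,0,0,0,0,-0.001,0,0.195,0,0,0,0,-0.001,0,0.205,0,0,0,0,-0.001,0,0.212,0,0,0,0,-0.001,0,0.217,0,0,0,0,-0.001,0,0.218,0,0,0,0,-0.001,0,0.218,0]

```text
clock: 33.83
position: [0.4498, 0.2013, 0.0408]
ee_rot: [-0.04, 0.999, 0.0, -0.0]
ft_force: [-1.3, 0.2, 2.9]
grip_width: 0.207
grasp_force: 59.9
```

Run:
```python
from h import *
st()
```

```text
t 33.83 pos [0.4498 0.2013 0.0408] sadd [ 0.0007 -0.0503  0.0408] yaw 94.63 tilt 0.07 F [-1.3  0.2  2.9] g 0.207 59.9
```

Request:
play_rows:
  plan: [0,0,0,0,0,0,0.38,0,0,0,0,0,0,0.38,0,0,0,0,0,0,0.38,0,0,0,0,0,-0.03,0.38,0,0,0,0,0,-0.08,0.38,0,0,0,0,0,-0.13,0.38,0,0,0,0,0,-0.18,0.6,0,0,0,0,0,-0.24,0.6,0,0,0,0,0,-0.26,0.6,0,0,0,0,0,-0.26,0.6]

```text
clock: 35.08
position: [0.4503, 0.2012, 0.3012]
ee_rot: [-0.04, 0.999, 0.001, 0.0]
ft_force: [0.2, -0.3, -0.5]
grip_width: 0.603
grasp_force: 0.0
```

Run:
```python
from h import *
st()
im=viewer.camera('wrist');cv2.imwrite('pics/w11.png',cv2.resize(im[40:240,60:360],(600,400))[:,:,::-1])
go((sw(.069,.139,.30),4.5),(sw(.069,.139,.203),4.5))
```

```text
t 35.08 pos [0.4503 0.2012 0.3012] sadd [ 0.0011 -0.0504  0.3012] yaw 94.61 tilt 0.13 F [ 0.2 -0.3 -0.5] g 0.603 0.0
[-0.0, -0.1, 90.1] [-0.0687, 0.1895, -0.0]
[-0.0, -0.1, 90.1] [-0.0688, 0.1895, 0.097]
```

View pics/w11.png

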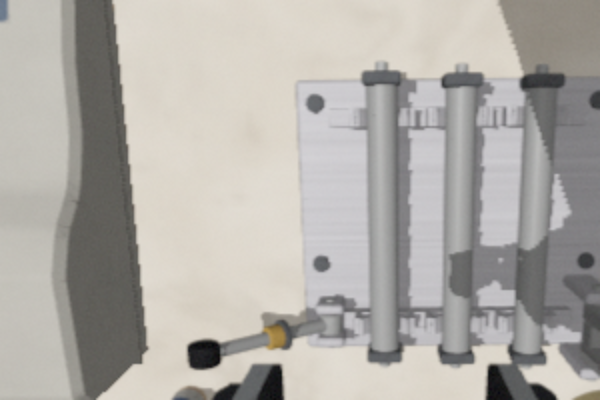

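All three columns sit in their notches with every fitting outside the walls. Now the stirrup grip.

Request:
play_rows:
  plan: [0,0,10,0,0.02,-0.02,0.6,0,0,20,-0.01,0.04,-0.02,0.6,0,0,30,-0.02,0.06,-0.02,0.6,0,0,40,-0.03,0.08,-0.02,0.6,0,0,50,-0.04,0.1,-0.02,0.6,0,0,60,-0.05,0.13,-0.02,0.6,0,0,70,-0.06,0.16,-0.02,0.6,0,0,80,-0.0687,0.1895,-0.02,0.6,0,0,90.1,-0.0687,0.1895,-0.02,0.6,0,0,90.1,-0.0687,0.1895,0,0.6,0,0,90.1,-0.0687,0.1895,0,0.6,0,0,90.1,-0.0687,0.1895,0.04,0.5,0,0,90.1,-0.0687,0.1895,0.07,0.5,0,0,90.1,-0.0687,0.1895,0.097,0.5,0,0,90.1,-0.0687,0.1895,0.097,0.5,0,0,90.1,-0.0687,0.1895,0.097,0,0,0,90.1,-0.0687,0.1895,0.097,0,0,0,90.1,-0.0687,0.1895,0.097,0,0,0,90.1,-0.0687,0.1895,0.097,0]
  squeeze: 30

```text
clock: 37.5
position: [0.5006, 0.3964, 0.2042]
ee_rot: [0.678, 0.735, -0.002, -0.003]
ft_force: [-14.8, -2.0, 8.9]
grip_width: 0.156
grasp_force: 31.5
```

Run:
```python
from h import *
st()
```

```text
t 37.5 pos [0.5006 0.3964 0.2042] sadd [0.0666 0.1401 0.2042] yaw 4.61 tilt 0.37 F [-14.8  -2.    8.9] g 0.156 31.5
```

Request:
play_rows:
  plan: [0,0,0,-0.003,-0.0025,-0.001,0,0,0,0,-0.0076,-0.0025,-0.0022,0,0,0,0,-0.0231,-0.0025,-0.0052,0,0,0,0,-0.0388,-0.0025,-0.0067,0,0,0,0,-0.0545,-0.0025,-0.0066,0,0,0,0,-0.0702,-0.0025,-0.0049,0,0,0,0,-0.0856,-0.0025,-0.0016,0,0,0,0,-0.1006,-0.0025,0.0031,0,0,0,0,-0.1151,-0.0025,0.0094,0,0,0,0,-0.1289,-0.0025,0.017,0,0,0,0,-0.1418,-0.0025,0.026,0]

```text
clock: 38.88
position: [0.5135, 0.2519, 0.1777]
ee_rot: [0.679, 0.734, 0.001, 0.001]
ft_force: [9.4, 2.9, 2.5]
grip_width: 0.156
grasp_force: 34.1
```

Run:
```python
from h import *
st()
```

```text
t 38.88 pos [0.5135 0.2519 0.1777] sadd [ 0.0681 -0.0049  0.1777] yaw 4.42 tilt 0.16 F [9.4 2.9 2.5] g 0.156 34.1
```

Request:
play_rows:
  plan: [0,0,-0.4,-0.012,0.0015,0.0102,0,0,0,-0.8,-0.0228,0.002,0.0216,0,0,0,-0.8,-0.0326,0.0022,0.034,0,0,0,-0.8,-0.041,0.0024,0.0473,0,0,0,-0.8,-0.0481,0.0026,0.0614,0,0,0,-0.8,-0.0537,0.0027,0.0761,0,0,0,-0.8,-0.0565,0.0028,0.085,0,0,0,-0.8,-0.0578,0.0028,0.0913,0,0,0,-0.8,-0.0578,0.0028,0.0925,0,0,0,-0.8,-0.0578,0.0028,0.0925,0]

```text
clock: 40.12
position: [0.519, 0.1941, 0.0858]
ee_rot: [0.674, 0.738, -0.001, -0.0]
ft_force: [-7.9, -8.1, 26.3]
grip_width: 0.157
grasp_force: 39.0
```

Run:
```python
from h import *
st()
```

```text
t 40.12 pos [0.519  0.1941 0.0858] sadd [ 0.0691 -0.063   0.0858] yaw 5.19 tilt 0.14 F [-7.9 -8.1 26.3] g 0.157 39.0
```

The stirrup reached its stop: the height dropped the expected 5 mm and it pushes back at 26 N. Release it, rise, and locate the bolt head from the wrist view.

Request:
play_rows:
  plan: [0,0,0,0,0,-0.002,0.4,0,0,0,0,0,-0.002,0.4,0,0,0,0,0,-0.002,0.4,0,0,0,0,0,-0.03,0.4,0,0,0,0,0,-0.07,0.4,0,0,0,0,0,-0.11,0.4,0,0,0,-0.03,0,-0.15,0.4,0,0,0,-0.06,0,-0.15,0.4,0,0,0,-0.06,0,-0.15,0.4]

```text
clock: 41.25
position: [0.5246, 0.1343, 0.2347]
ee_rot: [0.675, 0.738, -0.0, -0.001]
ft_force: [0.0, 0.1, -1.3]
grip_width: 0.402
grasp_force: 0.0
```

Run:
```python
from h import *
import pickle
st()
m=pickle.load(open('pics/w1.pkl','rb')); 
for k,p in [('bolt',(398,386,.09)),('grip',(398,254,.096)),('knob',(397,150,.097))]: print(k,ws(world('wrist',p[0]*.64,p[1]*.64,p[2],m)))
m=viewer.camera_model('wrist');im=viewer.camera('wrist');pickle.dump(m,open('pics/w12.pkl','wb'))
cv2.imwrite('pics/w12.png',cv2.resize(im[:,:,::-1],(800,600)))
for s in [(.07,-.064,.094),(.07,-.16,.09),(.07,0,.097)]: print(s,pix('wrist',sw(*s),m)/.64)
```

```text
t 41.25 pos [0.5246 0.1343 0.2347] sadd [ 0.0699 -0.1231  0.2347] yaw 5.1 tilt 0.08 F [ 0.   0.1 -1.3] g 0.402 0.0
bolt [ 0.07042045 -0.158077    0.09      ]
grip [ 0.07005383 -0.0627592   0.096     ]
knob [0.06924151 0.00066284 0.097     ]
(0.07, -0.064, 0.094) [394.1316393  173.51706425]
(0.07, -0.16, 0.09) [392.59755554 332.43202052]
(0.07, 0, 0.097) [395.36116635  46.23310657]
```

View pics/w12.png

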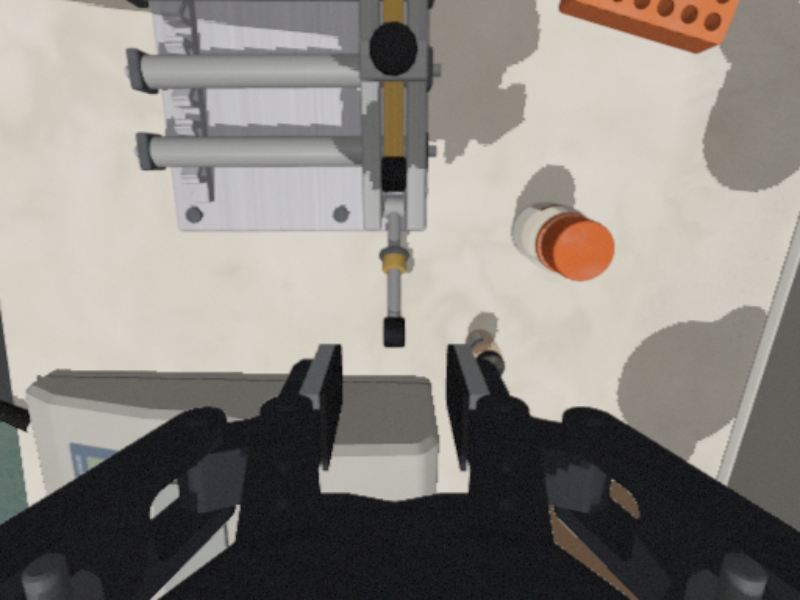

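The stirrup is shut over the columns with the slot clear, and the bolt head at (394,332) matches saddle y = -0.160. The vial at (488,352) stays outside the narrow fingers.

Request:
play_rows:
  plan: [0,0,0,-0.037,0.0005,0.02,0.4,0,0,0,-0.037,0.0005,0.06,0.4,0,0,0,-0.037,0.0005,0.1,0.4,0,0,0,-0.037,0.0005,0.13,0.4,0,0,0,-0.037,0.0005,0.15,0.4,0,0,0,-0.037,0.0005,0.15,0.4,0,0,0,-0.037,0.0005,0.15,0,0,0,0,-0.037,0.0005,0.15,0,0,0,0,-0.037,0.0005,0.15,0,0,0,0,-0.037,0.0005,0.15,0]
  squeeze: 30

```text
clock: 42.55
position: [0.5278, 0.0996, 0.0852]
ee_rot: [0.674, 0.739, -0.001, -0.001]
ft_force: [-5.4, -1.8, 2.9]
grip_width: 0.152
grasp_force: 33.3
```

Run:
```python
from h import *
st()
```

```text
t 42.55 pos [0.5278 0.0996 0.0852] sadd [ 0.0704 -0.1578  0.0852] yaw 5.29 tilt 0.12 F [-5.4 -1.8  2.9] g 0.152 33.3
```

Request:
play_rows:
  plan: [0,0,0,0.0044,-0.0007,-0.0049,0,0,0,0,0.0112,-0.0007,-0.0113,0,0,0,0,0.0187,-0.0007,-0.017,0,0,0,0,0.0267,-0.0007,-0.0219,0,0,0,0,0.0352,-0.0007,-0.026,0,0,0,0,0.044,-0.0007,-0.0292,0,0,0,0,0.0531,-0.0007,-0.0315,0,0,0,0,0.0624,-0.0007,-0.0329,0,0,0,0,0.068,-0.0007,-0.0334,0,0,0,0,0.0718,-0.0007,-0.0334,0,0,0,0,0.0718,-0.0007,-0.0334,0]

```text
clock: 43.92
position: [0.521, 0.1715, 0.118]
ee_rot: [0.674, 0.739, -0.0, -0.001]
ft_force: [-1.4, -2.7, 2.9]
grip_width: 0.158
grasp_force: 30.6
```

Run:
```python
from h import *
st()
```

```text
t 43.92 pos [0.521  0.1715 0.118 ] sadd [ 0.0693 -0.0856  0.118 ] yaw 5.32 tilt 0.07 F [-1.4 -2.7  2.9] g 0.158 30.6
```

Request:
play_rows:
  plan: [0,0,0,0.003,0,0,0,0,0,0,0.003,0,0,0,0,0,0,0.001,0,0,0.4,0,0,0,0.001,0,0,0.4,0,0,0,0.001,0,0,0.4,0,0,0,0.001,0,-0.03,0.4,0,0,0,0.001,0,-0.07,0.2,0,0,0,0.04,0,-0.08,0,0,0,0,0.086,0,-0.08,0,0,0,0,0.086,0,-0.06,0,0,0,0,0.086,0,-0.03,0,0,0,0,0.086,0,-0.01,0,0,0,0,0.086,0,-0.005,0,0,0,0,0.086,0,-0.005,0]

```text
clock: 45.68
position: [0.5133, 0.2565, 0.1232]
ee_rot: [0.674, 0.739, -0.0, -0.0]
ft_force: [-0.2, -0.0, 0.8]
grip_width: -0.002
grasp_force: 0.0
```

Run:
```python
from h import *
import pickle
st()
im=viewer.camera('side');u,v=pix('side',sw(.07,-.05,.08)).astype(int);print(u,v)
crop(im,u-70,v-55,u+70,v+55,5,'pics/s2.png')
for s in [(.07,0,.097),(.07,-.088,.12),(.07,-.064,.0875)]:print((pix('side',sw(*s))-(u-70,v-55))*5)
```

```text
t 45.67 pos [0.5133 0.2565 0.1232] sadd [ 0.0682 -0.0002  0.1232] yaw 5.27 tilt 0.07 F [-0.2 -0.   0.8] g -0.002 0.0
260 251
[356.77544637 333.7285289 ]
[344.9745132  158.86733729]
[348.57300962 244.45168851]
```

View pics/s2.png

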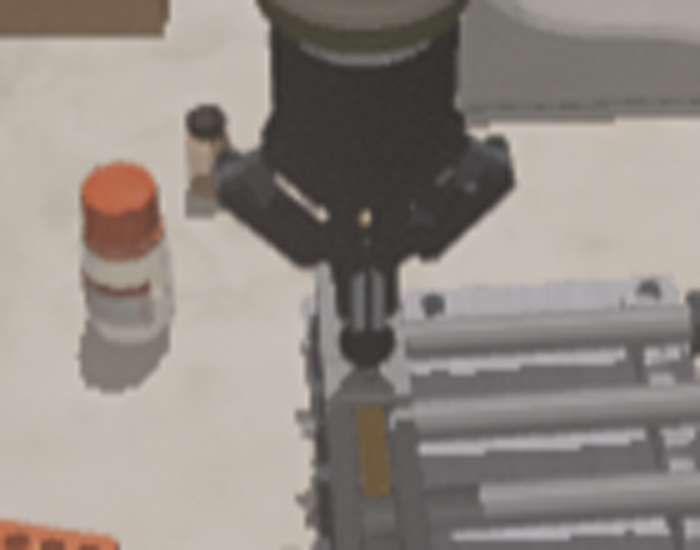

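The closed fingertips are right above the knob (365,345). The vial and bottle are untouched, and the columns lie under the shut stirrup. Press in small steps.

Request:
play_rows:
  plan: [0,0,0,0.001,0.001,0.008,0,0,0,0,0.001,0.001,0.012,0,0,0,0,0.001,0.001,0.015,0,0,0,0,0.001,0.001,0.018,0,0,0,0,0.001,0.001,0.018,0]

```text
clock: 46.35
position: [0.5139, 0.2581, 0.1049]
ee_rot: [0.674, 0.739, -0.0, -0.001]
ft_force: [-0.3, 0.5, 3.3]
grip_width: -0.002
grasp_force: 1.6
```

Run:
```python
from h import *
st()
```

```text
t 46.35 pos [0.5139 0.2581 0.1049] sadd [0.069  0.0013 0.1049] yaw 5.31 tilt 0.08 F [-0.3  0.5  3.3] g -0.002 1.6
```

Request:
play_rows:
  plan: [0,0,0,0,0,0.002,0,0,0,0,0,0,0.0035,0,0,0,0,0,0,0.0042,0,0,0,0,0,0,0.0042,0,0,0,0,0,0,0.0042,0]

```text
clock: 46.98
position: [0.514, 0.2581, 0.1011]
ee_rot: [0.674, 0.739, -0.0, -0.001]
ft_force: [-2.3, 0.3, 9.9]
grip_width: 0.001
grasp_force: 4.5
```

Run:
```python
from h import *
st()
```

```text
t 46.98 pos [0.514  0.2581 0.1011] sadd [0.0691 0.0012 0.1011] yaw 5.3 tilt 0.07 F [-2.3  0.3  9.9] g 0.001 4.5
```

The force has risen from the spring's 5 N to 9.9 N at 10 mm of travel, so the foot is on the columns. Hold for over a second, then lift away.

Request:
play_rows:
  plan: [0,0,0,0,0,0.0003,0,0,0,0,0,0,0.0003,0,0,0,0,0,0,0.0003,0,0,0,0,0,0,0.0003,0,0,0,0,0,0,0.0003,0,0,0,0,0,0,0.0003,0,0,0,0,0,0,0.0003,0,0,0,0,0,0,0.0003,0,0,0,0,0,0,0.0003,0,0,0,0,0,0,0.0003,0,0,0,0,0,0,-0.006,0,0,0,0,0,0,-0.014,0,0,0,0,0,0,-0.04,0,0,0,0,0,0,-0.09,0,0,0,0,0,0,-0.14,0,0,0,0,-0.06,0,-0.14,0,0,0,0,-0.08,0,-0.14,0,0,0,0,-0.08,0,-0.14,0]

```text
clock: 49.22
position: [0.5214, 0.1765, 0.2406]
ee_rot: [0.675, 0.738, -0.001, -0.001]
ft_force: [-0.3, -0.1, -0.7]
grip_width: 0.001
grasp_force: 0.0
```

Run:
```python
from h import *
st()
im=viewer.camera('wrist');m=viewer.camera_model('wrist');cv2.imwrite('pics/w13.png',cv2.resize(im[:,:,::-1],(800,600)))
for s in [(.07,0,.097),(.07,-.064,.094),(.07,-.088,.125)]:print(s,np.round(pix('wrist',sw(*s),m)/.64))
```

```text
t 49.23 pos [0.5214 0.1765 0.2406] sadd [ 0.07   -0.0807  0.2406] yaw 5.11 tilt 0.12 F [-0.3 -0.1 -0.7] g 0.001 0.0
(0.07, 0, 0.097) [395. 137.]
(0.07, -0.064, 0.094) [394. 250.]
(0.07, -0.088, 0.125) [393. 303.]
```

View pics/w13.png

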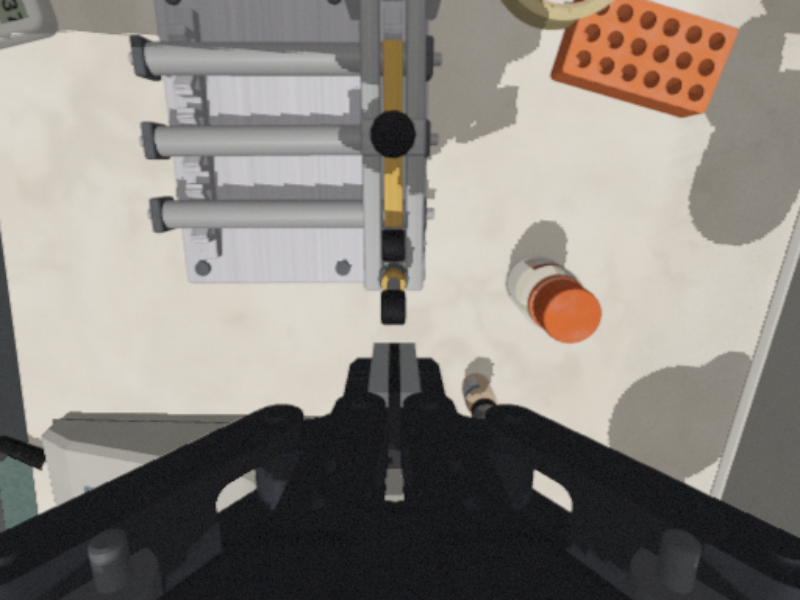

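Run:
```python
from h import *
m=viewer.camera_model('wrist')
for a in (0,.05,.1,.15):
  print(a,[np.round(pix('wrist',sw(.07,-.088-r*np.sin(a),.026+r*np.cos(a)),m)[1]/.64-4.5,1) for r in (.0,.06,.094,.104)])
```

```text
0 [np.float64(260.3), np.float64(280.7), np.float64(296.3), np.float64(301.7)]
0.05 [np.float64(260.3), np.float64(285.3), np.float64(304.3), np.float64(310.8)]
0.1 [np.float64(260.3), np.float64(289.8), np.float64(312.1), np.float64(319.7)]
0.15 [np.float64(260.3), np.float64(294.1), np.float64(319.6), np.float64(328.2)]
```

The bolt reads about 0.05 rad, which is inside 0.12. For margin I nudge the head with shut fingers until it resists, then press the gauge once more.

Request:
play_rows:
  plan: [0,0,0,-0.047,0,0,0,0,0,0,-0.047,0,0.04,0,0,0,0,-0.047,0,0.09,0,0,0,0,-0.047,0,0.122,0,0,0,0,-0.047,0,0.122,0,0,0,0,-0.04,0,0.122,0,0,0,0,-0.034,0,0.122,0,0,0,0,-0.03,0,0.122,0,0,0,0,-0.03,0,0.122,0]

```text
clock: 50.4
position: [0.5244, 0.1487, 0.1193]
ee_rot: [0.674, 0.739, -0.0, -0.0]
ft_force: [0.5, -1.3, 1.0]
grip_width: -0.004
grasp_force: 0.7
```

Run:
```python
from h import *
st()
```

```text
t 50.4 pos [0.5244 0.1487 0.1193] sadd [ 0.0708 -0.1087  0.1193] yaw 5.32 tilt 0.02 F [ 0.5 -1.3  1. ] g -0.004 0.7
```

Request:
play_rows:
  plan: [0,0,0,0.001,0,0,0,0,0,0,0.002,0,0,0,0,0,0,0.003,0,0,0,0,0,0,0.003,0,0,0]

```text
clock: 50.9
position: [0.5243, 0.1491, 0.1191]
ee_rot: [0.674, 0.738, -0.001, 0.001]
ft_force: [0.9, -8.9, 5.9]
grip_width: -0.0
grasp_force: 4.7
```

Run:
```python
from h import *
st()
```

```text
t 50.9 pos [0.5243 0.1491 0.1191] sadd [ 0.0708 -0.1083  0.1191] yaw 5.17 tilt 0.14 F [ 0.9 -8.9  5.9] g -0.0 4.7
```

The bolt is firm against its stop at 9 N. Back off and repeat the gauge press.

Run:
```python
from h import *
go(((.514,.2581,.115),5.3),((.514,.2581,.1009),5.3))
```

```text
[-0.0, 0.1, -0.1] [0.1095, -0.0004, 0.0039]
[-0.0, 0.1, -0.1] [0.1096, -0.0004, 0.018]
```

Request:
play_rows:
  plan: [0,0,0,-0.015,0,0,0,0,0,0,-0.015,0,-0.04,0,0,0,0,0.03,0,-0.05,0,0,0,0,0.08,0,-0.05,0,0,0,0,0.107,0,-0.04,0,0,0,0,0.107,0,-0.02,0,0,0,0,0.107,0,0.002,0,0,0,0,0.107,0,0.008,0,0,0,0,0.107,0,0.012,0,0,0,0,0.107,0,0.015,0,0,0,0,0.107,0,0.017,0,0,0,0,0.107,0,0.017,0]

```text
clock: 52.4
position: [0.5143, 0.2575, 0.102]
ee_rot: [0.674, 0.739, -0.0, -0.0]
ft_force: [0.3, -3.6, 4.7]
grip_width: -0.0
grasp_force: 2.3
```

Run:
```python
from h import *
st()
```

```text
t 52.4 pos [0.5143 0.2575 0.102 ] sadd [0.0694 0.0006 0.102 ] yaw 5.28 tilt 0.04 F [ 0.3 -3.6  4.7] g -0.0 2.3
```

Request:
play_rows:
  plan: [0,0,0,0,0,0.0014,0,0,0,0,0,0,0.0014,0,0,0,0,0,0,0.0014,0,0,0,0,0,0,0.0014,0,0,0,0,0,0,0.0014,0,0,0,0,0,0,0.0014,0,0,0,0,0,0,0.0014,0,0,0,0,0,0,0.0014,0,0,0,0,0,0,0.0014,0]

```text
clock: 53.52
position: [0.5144, 0.2575, 0.1011]
ee_rot: [0.674, 0.739, -0.0, -0.0]
ft_force: [-1.9, -5.3, 10.2]
grip_width: -0.003
grasp_force: 5.3
```

Run:
```python
from h import *
st()
```

```text
t 53.52 pos [0.5144 0.2575 0.1011] sadd [0.0695 0.0007 0.1011] yaw 5.28 tilt 0.03 F [-1.9 -5.3 10.2] g -0.003 5.3
```

Held for about 1 s at 10 N, on the columns. Lift away and hand in.

Request:
play_rows:
  plan: [0,0,0,0,0,-0.006,0,0,0,0,0,0,-0.014,0,0,0,0,0,0,-0.04,0,0,0,0,0,0,-0.09,0,0,0,0,0,0,-0.14,0,0,0,0,0,0,-0.14,0,0,0,0,0,0,-0.14,0,0,0,0,0,0,-0.14,0]

```text
clock: 54.52
position: [0.5133, 0.2581, 0.2391]
ee_rot: [0.674, 0.739, -0.001, -0.001]
ft_force: [0.2, 0.1, -0.2]
grip_width: -0.002
grasp_force: 0.0
```

Run:
```python
from h import *
st(); print(manip.hand_in())
```

```text
t 54.52 pos [0.5133 0.2581 0.2391] sadd [0.0684 0.0013 0.2391] yaw 5.32 tilt 0.19 F [ 0.2  0.1 -0.2] g -0.002 0.0
the job is handed in; nothing more can be done
None
```

I handed the job in at 54.5 s with all three columns in their notches, the stirrup shut, the bolt upright, and the gauge pressed onto the columns, held about a second and released; hand-in returned no verdict, so a pass isn't confirmed.

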